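# Count along the key rack and push the door key into the third gap

## Robot

A 6-joint arm with a two-finger parallel gripper is mounted at the origin on the work surface. World frame = base frame: x ahead of the robot, y to its left, z up, the work surface at z = 0. Lengths are in m, angles in rad, forces in N, time in s.
With the tool pointing down it reaches from about 0.325 to 0.775 m from the base axis. Payload 5.5 kg.
Tool frame: the origin (TCP) lies at the very end of the fingers, on their centre line; the grasp point (between the pads) lies 19 mm behind it; z points along the fingers, y is the direction in which the jaws open and shut (so a half turn about z gives the same grasp; the last joint's range is limited). The gripper opens to 85 mm and grips with 20 to 120 N. Pads are 22 mm wide; open, the fingers measure 114 mm over their backs; the gripper's body (76 mm by 85 mm) begins 54 mm behind the grasp point. The pads swing forward as they close: fully open they stand 13 mm farther back than shut.
Start: joints at [1.269, 0.091, 1.231, -0, 1.82, -0.057], TCP at [0.145, 0.582, 0.231] pointing down, gripper open.
Joint ranges: [-2.87, 2.87], [-0.86, 2.18], [0.17, 2.46], [-1.51, 4.65], [0.06, 2.69], [-2.65, 2.65]. Speed limits (rad/s): [2.57, 2.57, 3.01, 3.14, 3.14, 3.14].

## Interface

Orientations are given as a rotation vector (axis times angle).
In Python, from cell import robot gives the robot as it stands.
- The arm moves only by the tool drive_tool, never from a script. Its argument "series" is a list of rows, each an object with "hand": the opening, from 0 (shut) to 1 (fully open); "slide": the shift along the tool's x, y, z in mm, a list of three; "roll": the turn about the tool's z in degrees. A call has 1 to 10 rows; each row shifts and turns the commanded pose from where the row before left it, along the tool's axes as they then stand; what a row does not reach is not made up. A row lasts 1/10 s, in which the tool goes at most 50 mm and 8.59 degrees, less where a joint would pass 70% of its speed; a pose out of reach is approached as far as the arm can. A call with a gripper value outside its range is refused whole. The fingers move at their own pace and stop on an object; "squeeze" is the grip in N (left out, the last holds). Time passes only in rows, so rows that do not move let the fingers close. It gives the time, the measured TCP pose, the force and the opening at its end, in the units of the state.
- robot.get_state(): the state, without advancing time (a new reading comes with each control period).
- robot.get_image(name): name is "side" or "top"; returns (picture, depth): 400x640x3 uint8, red, green, blue; 400x640 float32, m along the optical axis (not along the pixel's ray), 0 where there is no reading.
- robot.camera_params(name): a dict with "fx", "fy", "cx", "cy" (pixels), "dist" ([k1, k2, p1, p2, k3] as OpenCV has them; the pictures are not rectified), "position" and "rotation" of the camera in the world. Camera axes: x right, y up, looking along -z (the intrinsics and any distortion apply to the point x, -y, -z); pixel columns grow to the right and rows downward; lengths in m; the calibration is good to about 2 mm. A picture is of the moment at which its call begins. camera_params takes no time and is no camera call.
- robot.hand_in(): hands the job in, once; it reports no verdict.
The state is a dict: "time_s": time; "joints": joint angles; "dq": joint speeds; "tau": joint torques, N m; "eef_pos": TCP position; "tcp_rot": TCP orientation; "ft_force": force on the tool from outside, world axes, zero at the start; "torque": the same for the moment, N m; "width": finger opening in m.
Only numpy, scipy, OpenCV 4.12 (cv2) and the standard library are available. Lean on these libraries where they do the work, as an engineer would, in place of code of your own. Each camera call takes 0.05 s, during which the arm holds its last target.

## Task

The folding holder with the brass door key belongs in the third gap of the oak key rack, counted from the end where the clip grips the blue enamel tag. Run a fingertip along the tops of the slats from that end to count the gaps, touching the end slat and then the next two slats in turn, and then push the holder along the shelf with the fingertips into the third gap until it stops fully home against the back rail. Do not pick the holder up, leave everything else where it lies, and finish clear of it all.

Things in the scene. Friction and masses are not known exactly. Their poses are not given: they have to be found in the camera images.
- rack: Light oak comb fixed to the shelf, open in front and on top, no floor: back rail and seven 8 mm slats, 28 mm high, six gaps 42 mm wide, 64 deep. Origin: centre of underside. x points from the open front to the back (away from robot, +-10 deg): slat fronts x = -36 mm, rail's front face x = +28 mm; y along the row: gap centres +-25 (these two empty), +-75, +-125 mm (holding low things).
- slat0: Slat of the rack at rack y = +150 mm (the +y end slat). 8 mm thick, its top edge half-round, the crest 28 mm above the shelf, running from rack x = -36 to +28 mm; its axes are those of the rack, its origin lies at its foot, at rack x = 0. Fixed.
- slat1: Slat of the rack at rack y = +100 mm. 8 mm thick, its top edge half-round, the crest 28 mm above the shelf, running from rack x = -36 to +28 mm; its axes are those of the rack, its origin lies at its foot, at rack x = 0. Fixed.
- slat2: Slat of the rack at rack y = +50 mm. 8 mm thick, its top edge half-round, the crest 28 mm above the shelf, running from rack x = -36 to +28 mm; its axes are those of the rack, its origin lies at its foot, at rack x = 0. Fixed.
- slat3: Slat of the rack at rack y = +0 mm. 8 mm thick, its top edge half-round, the crest 28 mm above the shelf, running from rack x = -36 to +28 mm; its axes are those of the rack, its origin lies at its foot, at rack x = 0. Fixed.
- slat4: Slat of the rack at rack y = -50 mm. 8 mm thick, its top edge half-round, the crest 28 mm above the shelf, running from rack x = -36 to +28 mm; its axes are those of the rack, its origin lies at its foot, at rack x = 0. Fixed.
- slat5: Slat of the rack at rack y = -100 mm. 8 mm thick, its top edge half-round, the crest 28 mm above the shelf, running from rack x = -36 to +28 mm; its axes are those of the rack, its origin lies at its foot, at rack x = 0. Fixed.
- slat6: Slat of the rack at rack y = -150 mm (the -y end slat). 8 mm thick, its top edge half-round, the crest 28 mm above the shelf, running from rack x = -36 to +28 mm; its axes are those of the rack, its origin lies at its foot, at rack x = 0. Fixed.
- tag_clip: Sprung steel clip screwed to the shelf 32 mm past one end of the rack (rack y = +182 or -182 mm, it differs from start to start), gripping a small blue enamel tag with a white dot, 36 x 32 mm, that lies nearly flat, 7 to 14 mm up, reaching 44 mm from the origin towards the robot; the clip is 26 mm high. Origin: under the foot. It marks the end from which the gaps are counted. Fixed.
- bare_clip: The same clip without a tag, at the other end of the rack, 26 mm high. Fixed.
- key_holder: Folding key holder: black slab 84 (its x) x 34 (y) x 18 mm, 60 to 130 g, brass door key folded flat into its top. Lies loose and flat in front of the rack, turned up to 25 deg from rack x. Origin: centre of underside. Fully home in a gap its far end meets the back rail, its origin is at rack x = -14 mm and 20 mm of it stands out of the gap.
- bike_key: Red plastic bike-lock key with a steel blade, 57 x 24 x 9 mm, lying in one of the outer gaps (which one differs). Origin: underside, near the middle. Leave alone.
- whistle: Chrome whistle lying on its side in one of the outer gaps, 47 x 22 x 18 mm. Origin: underside. Leave alone.
- opener: Folded steel bottle opener in one of the outer gaps, 56 x 18 x 11 mm. Origin: underside. Leave alone.
- padlock: Small brass padlock lying flat in one of the outer gaps, 50 x 30 x 14 mm. Origin: underside. Leave alone.
- glasses_case: Green glasses case, 62 x 160 x 42 mm, lying to the left (+y). Origin: centre of its underside. Leave alone.
- bowl: Blue ceramic bowl, 124 mm across, 45 mm high, to the right (-y). Origin: centre of its underside. Leave alone.
- torch: Aluminium torch standing on its 38 mm head, 111 mm high, to the right (-y). Origin: centre of its underside. Leave alone.
Things that resemble listed ones, but are neither listed nor needed, are in the scene too. Leave any pink, purple or turquoise look-alike of the tag_clip alone.

How it is judged:
On the way, in this order (a step that is already met when the one before it is completed fails the run):
1. a fingertip touches the end slat at the tagged end (((y of tag_clip in the frame of rack above 0 m and contact force between the fingers and slat0 above 0.2 N) or (y of tag_clip in the frame of rack below 0 m and contact force between the fingers and slat6 above 0.2 N))), for 0.03 s.
2. then the second slat (((y of tag_clip in the frame of rack above 0 m and contact force between the fingers and slat1 above 0.2 N) or (y of tag_clip in the frame of rack below 0 m and contact force between the fingers and slat5 above 0.2 N))), for 0.03 s.
3. then the third slat, at the near side of the third gap (((y of tag_clip in the frame of rack above 0 m and contact force between the fingers and slat2 above 0.2 N) or (y of tag_clip in the frame of rack below 0 m and contact force between the fingers and slat4 above 0.2 N))), for 0.03 s.
4. then the key holder is pushed fully home in the third gap (x of key_holder in the frame of rack between -0.02 and -0.008 m and ((y of tag_clip in the frame of rack above 0 m and y of key_holder in the frame of rack between 0.017 and 0.033 m) or (y of tag_clip in the frame of rack below 0 m and y of key_holder in the frame of rack between -0.033 and -0.017 m)) and angle between the x axis of key_holder and the x axis of rack, either way round below 0.2 rad and height (world z) of key_holder below 0.005 m and angle between key_holder's own z axis and vertical below 0.1 rad), for 0.2 s.
At the end, for the whole second after the job is handed in: The key holder lies flat and at rest on the shelf in the third gap counted from the tagged end, its far end within 6 mm of the back rail, within 8 mm of the gap's centre line and lined up with it within 0.2 rad; no other thing has moved more than 15 mm (all of step 4 and linear speed of key_holder below 0.01 m/s and distance of each of bike_key, whistle, opener, padlock, glasses_case, bowl, torch from where it was at the start of the episode below 0.015 m); the robot touches nothing.
It fails at once if the key holder is lifted off the shelf (more than 12 mm) or tipped by more than 0.4 rad (height (world z) of key_holder above 0.012 m or angle between key_holder's own z axis and vertical above 0.4 rad).
It fails at once if another loose thing is moved by more than 15 mm (distance of any of bike_key, whistle, opener, padlock, glasses_case, bowl, torch from where it was at the start of the episode above 0.015 m).
It also fails if it takes over 72 s, if anything falls off the work surface, if the arm or the gripper's body presses on something with over 40 N, if the wrist force passes 120 N, or if a joint passes its speed limit or range.

## Working session

There is one attempt and no reset: what is moved stays moved. The work goes in short steps, Python scripts to look and compute and a tool call to move; the robot and the scene stay as the last step left them, time stands still between calls to the robot, and variables do not carry over. Pictures are saved under pics/ and viewed, and the job is handed in when it is done.

Besides the shell and the picture viewer there is one more tool, called as name(argument=value, ...) on one line, values as JSON. drive_tool: Moves the arm, as the interface text tells. Its arguments: {"type":"object","properties":{"series":{"type":"array","items":{"type":"object","properties":{"hand":{"type":"number"},"slide":{"type":"array","items":{"type":"number"}},"roll":{"type":"number"}}}},"squeeze":{"type":"number"}},"required":["series"]}

```bash
ls; mkdir -p pics
python3 - <<'E'
from cell import robot
import cv2,numpy as np
s=robot.get_state();print(s)
for n in ("top","side"):
    im,d=robot.get_image(n);cv2.imwrite(f"pics/{n}0.png",im[:,:,::-1]);np.save(f"{n}_d0.npy",d)
    print(n,robot.camera_params(n))
E
```

```text
pics
{'time_s': 0.0, 'joints': array([ 1.26931865e+00,  9.18543143e-02,  1.23190670e+00, -3.86112757e-05,
        1.81982116e+00, -5.66946525e-02]), 'dq': array([ 0.00117551, -0.00107122,  0.00075935,  0.00182376, -0.00058561,
       -0.00032671]), 'tau': array([-1.12379417e-03, -4.58738852e+01, -4.18018484e+01, -2.23670022e-04,
        1.16709532e-02,  1.11770868e-05]), 'eef_pos': array([0.14533007, 0.58182685, 0.23014186]), 'tcp_rot': array([-3.83520850e-01, -3.11777347e+00,  3.08530944e-03]), 'ft_force': array([-0.05571071, -0.06971289, -0.46218979]), 'torque': array([-0.03467453,  0.04259203, -0.05447098]), 'width': 0.08492653779961988}
top {'fx': 387.14650402240557, 'fy': 387.14650402240557, 'cx': 315.079901416894, 'cy': 200.45365473714938, 'dist': array([-0.04496276,  0.        ,  0.        ,  0.        ,  0.        ]), 'position': array([0.34983064, 0.00292665, 0.97451765]), 'rotation': array([ 0.16008867, -0.17039642, -1.65615729])}
side {'fx': 431.7443064471616, 'fy': 431.7443064471616, 'cx': 317.0591937720838, 'cy': 196.25596741092622, 'dist': array([-0.05620766,  0.        ,  0.        ,  0.        ,  0.        ]), 'position': array([ 0.39798904, -1.00836906,  0.93937008]), 'rotation': array([ 0.82612381, -0.08106958, -0.14041961])}
```

View pics/top0.png

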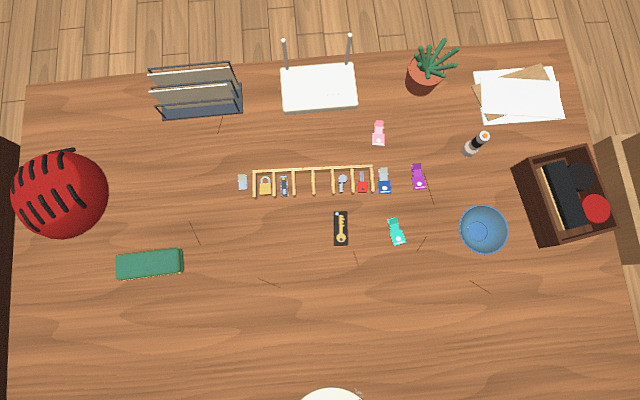

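View pics/side0.png

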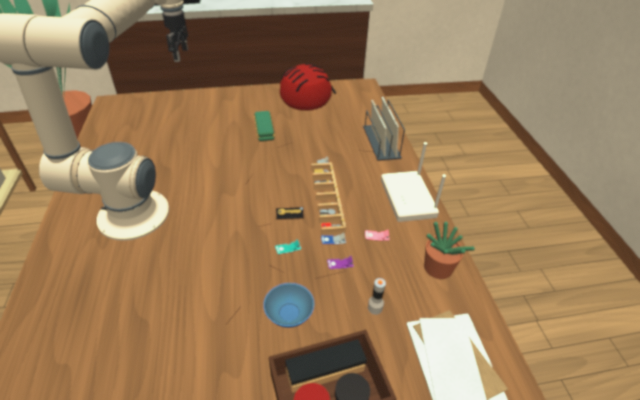

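```bash
cat > h.py <<'E'
import cv2,numpy as np
from scipy.spatial.transform import Rotation as R
from cell import robot
def px2w(n,uv,z):
    p=robot.camera_params(n);K=np.array([[p['fx'],0,p['cx']],[0,p['fy'],p['cy']],[0,0,1]])
    q=cv2.undistortPoints(np.array(uv,float).reshape(-1,1,2),K,p['dist']).reshape(-1,2)
    r=np.c_[q[:,0],-q[:,1],-np.ones(len(q))]@R.from_rotvec(p['rotation']).as_matrix().T
    z=np.broadcast_to(z,len(q));t=(z-p['position'][2])/r[:,2]
    return p['position']+r*t[:,None]
def w2px(n,P):
    p=robot.camera_params(n);K=np.array([[p['fx'],0,p['cx']],[0,p['fy'],p['cy']],[0,0,1]])
    c=(np.array(P,float).reshape(-1,3)-p['position'])@R.from_rotvec(p['rotation']).as_matrix()
    return cv2.projectPoints(c*[1,-1,-1],np.zeros(3),np.zeros(3),K,p['dist'])[0].reshape(-1,2)
def crop(n,fn,x0,y0,w,h,s,im):
    c=cv2.resize(im[y0:y0+h,x0:x0+w],None,fx=s,fy=s,interpolation=cv2.INTER_CUBIC)
    cv2.imwrite(fn,c)
E
python3 - <<'E'
import cv2
from h import crop
im=cv2.imread("pics/top0.png");crop("top","pics/topc.png",230,110,200,145,4,im)
im=cv2.imread("pics/side0.png");crop("side","pics/sidec.png",260,145,130,135,4,im)
E
```

```text
(no output)
```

View pics/topc.png

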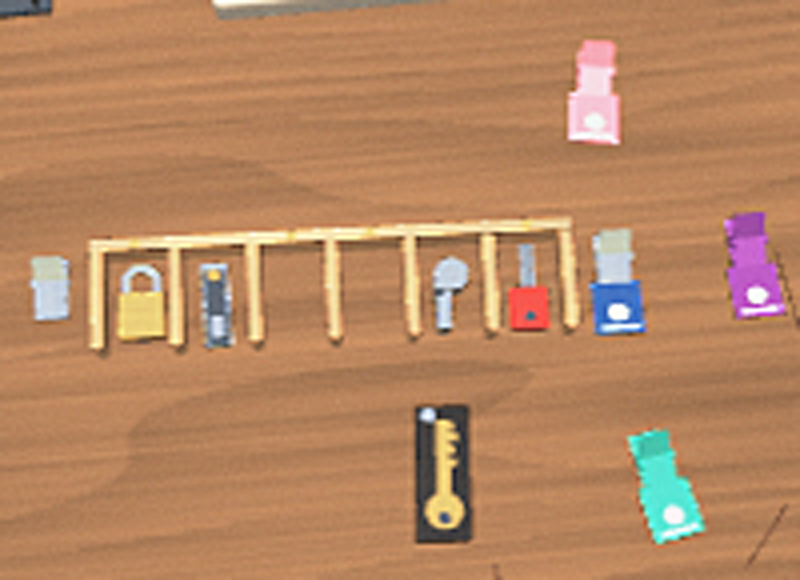

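View pics/sidec.png

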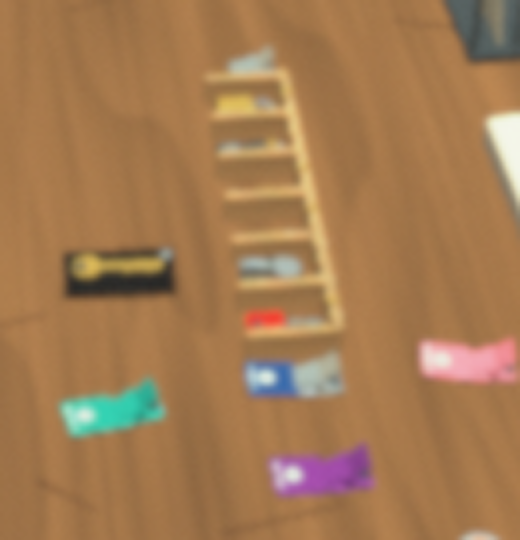

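Run:
```python
from h import *
f=lambda a:[((u+.5)/4-.5+230,(v+.5)/4-.5+110) for u,v in a]
g=lambda a:[((u+.5)/4-.5+260,(v+.5)/4-.5+145) for u,v in a]
P=px2w("top",f([(97,348),(177,345),(257,342),(335,339),(414,334),(493,331),(571,326)]),.026);print(P.round(4))
ys=np.array([150,100,50,0,-50,-100,-150])/1000
# fit rack: origin & yaw, points at rack (-.036,ys)
from scipy.optimize import least_squares
def fit(L,W):
    def r(p):
        c,s=np.cos(p[2]),np.sin(p[2]);M=np.array([[c,-s],[s,c]]);return (L@M.T+p[:2]-W).ravel()
    o=least_squares(r,[.6,0,0]);return o.x,np.abs(o.fun).max()
p,e=fit(np.c_[-.036+0*ys,ys],P[:,:2]);print("rack",p,np.degrees(p[2]),e)
S=px2w("side",g([(207,77),(211,116),(218,155),(226,195),(231,239),(237,286),(246,334)]),.027)
p2,e2=fit(np.c_[-.036+0*ys,ys],S[:,:2]);print("rack side",p2,np.degrees(p2[2]),e2)
H=px2w("top",f([(417,406),(468,406),(470,540),(416,541)]),.018)[:,:2];print(H.round(4))
h,e=fit(np.array([[.042,.017],[.042,-.017],[-.042,-.017],[-.042,.017]]),H);print("holder",h,np.degrees(h[2]),e)
H2=px2w("side",g([(64,253),(172,249),(174,290),(66,295)]),.01)[:,:2]
print("side holder centre",H2.mean(0))
c,s=np.cos(p[2]),np.sin(p[2]);M=np.array([[c,-s],[s,c]])
print("holder in rack",M.T@(h[:2]-p[:2]),np.degrees(h[2]-p[2]))
t=px2w("top",f([(619,282)]),.01);print("tag",M.T@(t[0,:2]-p[:2]))
d=np.load("top_d0.npy")
print(d[170:200,345:352].round(3)[::3])
```

```text
[[ 0.5733  0.1398  0.026 ]
 [ 0.5705  0.0895  0.026 ]
 [ 0.5678  0.0393  0.026 ]
 [ 0.5652 -0.0097  0.026 ]
 [ 0.5639 -0.0594  0.026 ]
 [ 0.5612 -0.1091  0.026 ]
 [ 0.5599 -0.1584  0.026 ]]
rack [ 0.60193075 -0.0113184  -0.04506522] -2.5820467578707156 0.0011916219405741502
rack side [ 0.60265278 -0.01562281 -0.05236308] -3.0001832385794702 0.0013399823521323961
[[ 0.5194 -0.0571]
 [ 0.5164 -0.089 ]
 [ 0.4328 -0.0812]
 [ 0.4352 -0.0479]]
holder [ 0.47594025 -0.06879154 -0.0985464 ] -5.646292740740154 0.001095150018823557
side holder centre [ 0.47676458 -0.06950323]
holder in rack [-0.12327343 -0.06309066] -3.064245982869439
tag [-0.00411069 -0.18454366]
[[1.003 1.002 1.004 1.004 1.004 0.995 0.982]
 [1.015 1.011 1.017 1.013 1.013 1.003 0.985]
 [0.987 0.99  1.007 1.008 1.007 1.005 0.981]
 [0.991 0.993 1.006 1.009 1.012 1.005 0.986]
 [0.995 1.006 1.007 1.009 1.012 1.007 0.985]
 [1.006 1.005 1.004 1.004 1.003 1.003 0.99 ]
 [1.003 1.003 1.    1.005 1.004 1.005 0.99 ]
 [1.002 1.003 1.005 1.002 1.003 0.997 1.001]
 [1.003 1.002 0.999 1.002 0.998 0.999 0.998]
 [0.997 0.999 0.998 0.997 0.998 0.996 0.997]]
```

drive_tool(series=[{"hand": 0, "slide": [0, 0, 0], "roll": -8}, {"hand": 0, "slide": [0, 0, 0], "roll": -3.3}, {"hand": 0, "slide": [0, 0, 0], "roll": 0}], squeeze=20)

```text
time_s: 0.4
eef_pos: [0.1454, 0.582, 0.2307]
tcp_rot: [-0.074, -3.14, 0.002]
ft_force: [-0.4, -0.8, -0.3]
width: 0.0437
```

```bash
cat >> h.py <<'E'
RK=[0.602,-0.0125,np.radians(-2.7)]
def rm(a): c,s=np.cos(a),np.sin(a);return np.array([[c,-s],[s,c]])
def togo(rx,ry,z):
    s=robot.get_state();Rt=R.from_rotvec(s['tcp_rot']).as_matrix()
    w=np.r_[rm(RK[2])@[rx,ry]+RK[:2],z]
    print("tool x in rack deg",np.degrees(np.arctan2(Rt[1,0],Rt[0,0])-RK[2]),"z axis",Rt[:,2].round(4),"w",s['width'],"F",s['ft_force'].round(2),"t",s['time_s'])
    pr=rm(RK[2]).T@(s['eef_pos'][:2]-RK[:2]);print("pos",s['eef_pos'].round(4),"in rack",pr.round(4))
    print("slide mm",((w-s['eef_pos'])@Rt*1000).round(1))
E
python3 -c "
from h import *
togo(-.012,-.15,.06)"
```

```text
tool x in rack deg 179.99310980048344 z axis [-3.e-04 -1.e-03 -1.e+00] w 0.043737871968800746 F [-0.41 -0.83 -0.33] t 0.4
pos [0.1454 0.582  0.2307] in rack [-0.4841  0.5723]
slide mm [-472.2 -722.1  171.3]
```

drive_tool(series=[{"hand": 0, "slide": [-24, -36, 0], "roll": 0}, {"hand": 0, "slide": [-24, -36, 0], "roll": 0}, {"hand": 0, "slide": [-24, -36, 0], "roll": 0}, {"hand": 0, "slide": [-24, -36, 0], "roll": 0}, {"hand": 0, "slide": [-24, -36, 0], "roll": 0}, {"hand": 0, "slide": [-24, -36, 0], "roll": 0}, {"hand": 0, "slide": [-24, -36, 0], "roll": 0}, {"hand": 0, "slide": [-24, -36, 0], "roll": 0}, {"hand": 0, "slide": [-24, -36, 0], "roll": 0}, {"hand": 0, "slide": [-24, -36, 0], "roll": 0}])

```text
time_s: 1.4
eef_pos: [0.3685, 0.2095, 0.2312]
tcp_rot: [0.078, 3.14, 0.0]
ft_force: [1.0, 0.1, 0.6]
width: 0.0
```

drive_tool(series=[{"hand": 0, "slide": [-24, -36, 0], "roll": 0}, {"hand": 0, "slide": [-24, -36, 0], "roll": 0}, {"hand": 0, "slide": [-24, -36, 0], "roll": 0}, {"hand": 0, "slide": [-24, -36, 0], "roll": 0}, {"hand": 0, "slide": [-24, -36, 0], "roll": 0}, {"hand": 0, "slide": [-24, -36, 10], "roll": 0}, {"hand": 0, "slide": [-24, -36, 20], "roll": 0}, {"hand": 0, "slide": [-24, -36, 20], "roll": 0}, {"hand": 0, "slide": [-24, -36, 20], "roll": 0}, {"hand": 0, "slide": [0, 0, 10], "roll": 0}])

```text
time_s: 2.4
eef_pos: [0.5684, -0.1269, 0.1467]
tcp_rot: [-0.085, -3.135, 0.0]
ft_force: [-1.3, 0.5, -0.7]
width: -0.0003
```

```bash
python3 -c "
from h import *
togo(-.012,-.15,.06)"
```

```text
tool x in rack deg 179.6025654833022 z axis [-5.4e-03 -1.0e-04 -1.0e+00] w -0.00028429529753570425 F [-1.27  0.53 -0.73] t 2.4
pos [ 0.5684 -0.1269  0.1467] in rack [-0.0281 -0.1158]
slide mm [-16.8 -34.   86.6]
```

drive_tool(series=[{"hand": 0, "slide": [-16, -38, 20], "roll": 0}, {"hand": 0, "slide": [0, 0, 30], "roll": 0}, {"hand": 0, "slide": [0, 0, 30], "roll": 0}, {"hand": 0, "slide": [0, 0, 10], "roll": 0}, {"hand": 0, "slide": [0, 0, 0], "roll": 0}, {"hand": 0, "slide": [0, 0, 0], "roll": 0}])

```text
time_s: 3.0
eef_pos: [0.5832, -0.1613, 0.0629]
tcp_rot: [0.075, 3.139, -0.001]
ft_force: [-0.5, -0.3, -0.1]
width: -0.0001
```

Run:
```python
from h import *
togo(-.012,-.15,.031)
for n,b in (("top",(230,110,200,145)),("side",(260,145,130,135))):
    im,d=robot.get_image(n);crop(n,f"pics/{n}1.png",*b,4,im[:,:,::-1])
    print(n,(w2px(n,robot.get_state()['eef_pos'])-b[:2])*4)
```

```text
tool x in rack deg 179.9781358745022 z axis [ 1.8e-03 -6.0e-04 -1.0e+00] w -0.00012206809474938805 F [-0.51 -0.35 -0.12] t 3.0
pos [ 0.5832 -0.1613  0.0629] in rack [-0.0118 -0.1495]
slide mm [ 0.2 -0.5 31.9]
top [[578.52645249 272.11370443]]
side [[279.22707832 291.49232951]]
```

View pics/top1.png

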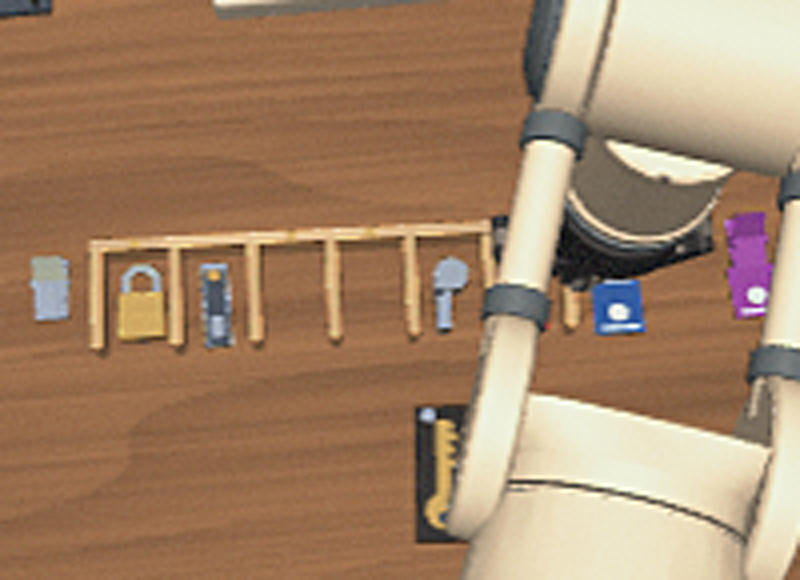

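View pics/side1.png

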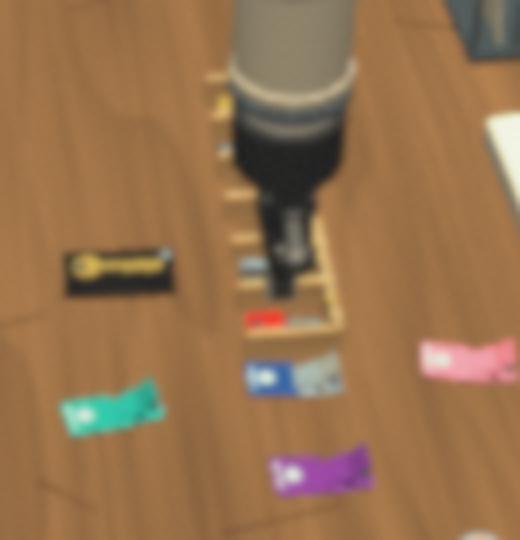

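drive_tool(series=[{"hand": 0, "slide": [0, 0, 15], "roll": 0}, {"hand": 0, "slide": [0, 0, 12], "roll": 0}, {"hand": 0, "slide": [0, 0, 4], "roll": 0}, {"hand": 0, "slide": [0, 0, 0], "roll": 0}, {"hand": 0, "slide": [0, 0, 1], "roll": 0}, {"hand": 0, "slide": [0, 0, 1], "roll": 0}, {"hand": 0, "slide": [0, 0, 1], "roll": 0}, {"hand": 0, "slide": [0, 0, 0], "roll": 0}])

```text
time_s: 3.9
eef_pos: [0.5827, -0.1616, 0.028]
tcp_rot: [0.075, 3.14, -0.0]
ft_force: [-2.1, 0.1, 3.7]
width: 0.0
```

drive_tool(series=[{"hand": 0, "slide": [0, 0, 1], "roll": 0}, {"hand": 0, "slide": [0, 0, 0], "roll": 0}, {"hand": 0, "slide": [0, 0, 0], "roll": 0}])

```text
time_s: 4.2
eef_pos: [0.5827, -0.1616, 0.0279]
tcp_rot: [0.075, 3.14, -0.001]
ft_force: [-3.6, 1.3, 7.9]
width: -0.0
```

drive_tool(series=[{"hand": 0, "slide": [0, 0, -5], "roll": 0}, {"hand": 0, "slide": [0, 15, 0], "roll": 0}, {"hand": 0, "slide": [0, 20, 0], "roll": 0}, {"hand": 0, "slide": [0, 15, 0], "roll": 0}, {"hand": 0, "slide": [0, 0, 0], "roll": 0}, {"hand": 0, "slide": [0, 0, 2], "roll": 0}, {"hand": 0, "slide": [0, 0, 2], "roll": 0}, {"hand": 0, "slide": [0, 0, 1], "roll": 0}, {"hand": 0, "slide": [0, 0, 0], "roll": 0}])

```text
time_s: 5.1
eef_pos: [0.5851, -0.1118, 0.0279]
tcp_rot: [0.076, 3.14, 0.001]
ft_force: [-3.6, 1.9, 8.9]
width: -0.0001
```

drive_tool(series=[{"hand": 0, "slide": [0, 0, 0], "roll": 0}, {"hand": 0, "slide": [0, 0, -5], "roll": 0}, {"hand": 0, "slide": [0, 15, 0], "roll": 0}, {"hand": 0, "slide": [0, 20, 0], "roll": 0}, {"hand": 0, "slide": [0, 15, 0], "roll": 0}, {"hand": 0, "slide": [0, 0, 0], "roll": 0}, {"hand": 0, "slide": [0, 0, 2], "roll": 0}, {"hand": 0, "slide": [0, 0, 2], "roll": 0}, {"hand": 0, "slide": [0, 0, 1], "roll": 0}, {"hand": 0, "slide": [0, 0, 0], "roll": 0}])

```text
time_s: 6.1
eef_pos: [0.5875, -0.0619, 0.0279]
tcp_rot: [0.076, 3.14, 0.001]
ft_force: [-4.6, 2.3, 8.6]
width: 0.0003
```

drive_tool(series=[{"hand": 0, "slide": [0, 0, -10], "roll": 0}, {"hand": 0, "slide": [0, 0, -25], "roll": 0}, {"hand": 0, "slide": [37, -20, 0], "roll": 0}, {"hand": 0, "slide": [37, -20, 0], "roll": 0}, {"hand": 0, "slide": [37, -20, 0], "roll": 0}, {"hand": 0, "slide": [0, 0, 0], "roll": 0}, {"hand": 0, "slide": [0, 0, 0], "roll": 0}])

```text
time_s: 6.8
eef_pos: [0.4733, -0.1172, 0.0618]
tcp_rot: [0.078, 3.139, -0.001]
ft_force: [0.9, -0.6, -1.2]
width: 0.0001
```

Run:
```python
from h import *
togo(-.123,-.11,.006)
for n,b in (("top",(230,110,200,145)),("side",(260,145,130,135))):
    im,d=robot.get_image(n);crop(n,f"pics/{n}2.png",*b,4,im[:,:,::-1])
    print(n,(w2px(n,robot.get_state()['eef_pos'])-b[:2])*4)
```

```text
tool x in rack deg 179.85047842456194 z axis [ 1.3e-03 -4.0e-04 -1.0e+00] w 0.0001179223071297687 F [ 0.86 -0.58 -1.23] t 6.8
pos [ 0.4733 -0.1172  0.0618] in rack [-0.1236 -0.1106]
slide mm [-0.6  0.6 55.8]
top [[526.31608668 456.83739483]]
side [[119.52635529 264.5200698 ]]
```

View pics/top2.png

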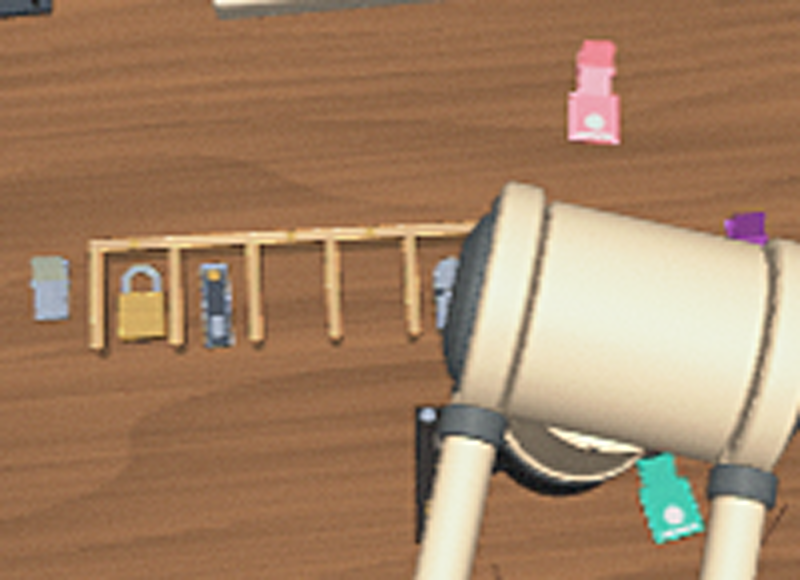

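View pics/side2.png

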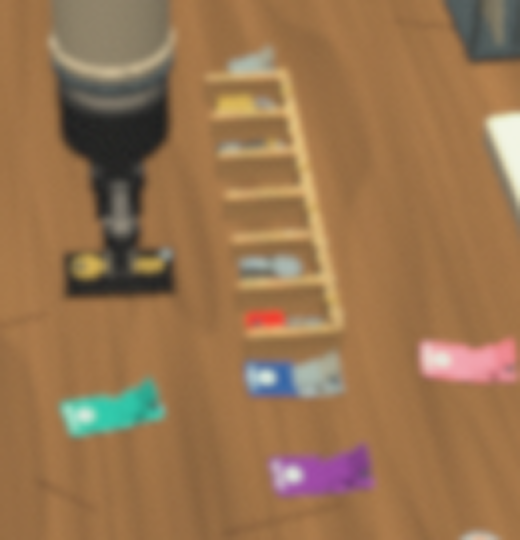

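drive_tool(series=[{"hand": 0, "slide": [0, 0, 25], "roll": 0}, {"hand": 0, "slide": [0, 0, 20], "roll": 0}, {"hand": 0, "slide": [0, 0, 10], "roll": 0}, {"hand": 0, "slide": [0, 0, 0], "roll": 0}, {"hand": 0, "slide": [0, 4, 0], "roll": 0}, {"hand": 0, "slide": [0, 4, 0], "roll": 0}, {"hand": 0, "slide": [0, 4, 0], "roll": 0}, {"hand": 0, "slide": [0, 4, 0], "roll": 0}, {"hand": 0, "slide": [0, 0, 0], "roll": 0}])

```text
time_s: 7.8
eef_pos: [0.4746, -0.0998, 0.0068]
tcp_rot: [0.074, 3.14, -0.0]
ft_force: [-0.9, 0.4, -1.5]
width: -0.0003
```

Run:
```python
from h import *
togo(-.123,-.11,.006)
for n,b in (("side",(260,145,130,135)),):
    im,d=robot.get_image(n);crop(n,f"pics/{n}3.png",260,185,80,60,8,im[:,:,::-1])
    print(n,(w2px(n,robot.get_state()['eef_pos'])-(260,185))*8)
```

```text
tool x in rack deg 180.0140127035925 z axis [ 8.e-04 -1.e-04 -1.e+00] w -0.00032905858908803683 F [-0.85  0.38 -1.51] t 7.8
pos [ 0.4746 -0.0998  0.0068] in rack [-0.1231 -0.0932]
slide mm [ -0.1 -16.8   0.8]
side [[238.27059195 283.43180515]]
```

View pics/side3.png

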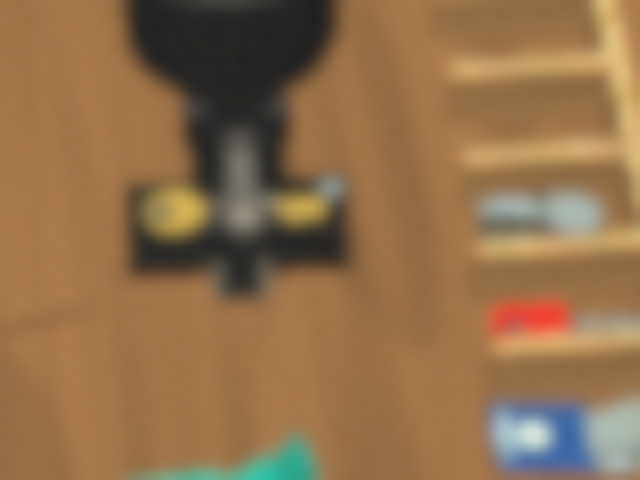

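drive_tool(series=[{"hand": 0, "slide": [0, 3, 0], "roll": 0}, {"hand": 0, "slide": [0, 3, 0], "roll": 0}, {"hand": 0, "slide": [0, 3, 0], "roll": 0}, {"hand": 0, "slide": [0, 3, 0], "roll": 0}, {"hand": 0, "slide": [0, 3, 0], "roll": 0}])

```text
time_s: 8.35
eef_pos: [0.4751, -0.0852, 0.0064]
tcp_rot: [0.075, 3.141, -0.0]
ft_force: [0.7, -1.3, 1.3]
width: -0.0001
```

Run:
```python
from h import *
togo(-.123,-.11,.006)
for n,b in (("side",(260,145,130,135)),):
    im,d=robot.get_image(n);crop(n,f"pics/{n}4.png",260,185,80,60,8,im[:,:,::-1])
    print(n,(w2px(n,robot.get_state()['eef_pos'])-(260,185))*8)
```

```text
tool x in rack deg 179.9686221130565 z axis [ 2.e-04 -2.e-04 -1.e+00] w -0.00011052967570722516 F [ 0.74 -1.28  1.3 ] t 8.35
pos [ 0.4751 -0.0852  0.0064] in rack [-0.1233 -0.0786]
slide mm [ -0.3 -31.4   0.4]
side [[235.51927244 255.22223823]]
```

View pics/side4.png

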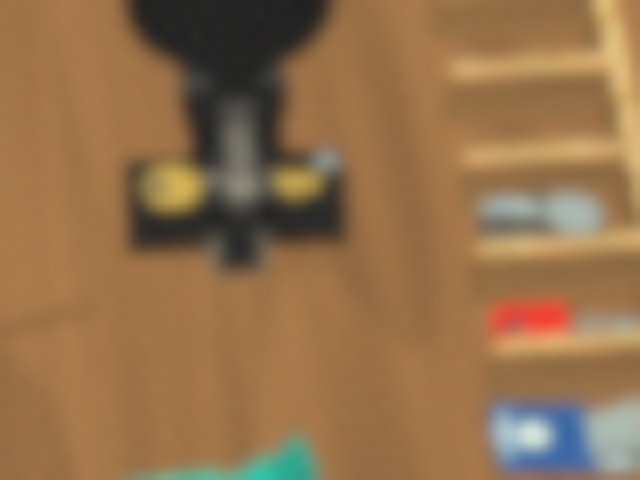

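drive_tool(series=[{"hand": 0, "slide": [0, 4, 0], "roll": 0}, {"hand": 0, "slide": [0, 4, 0], "roll": 0}, {"hand": 0, "slide": [0, 4, 0], "roll": 0}, {"hand": 0, "slide": [0, 4, 0], "roll": 0}, {"hand": 0, "slide": [0, 4, 0], "roll": 0}, {"hand": 0, "slide": [0, 3, 0], "roll": 0}, {"hand": 0, "slide": [0, 2, 0], "roll": 0}, {"hand": 0, "slide": [0, 0, 0], "roll": 0}])

```text
time_s: 9.2
eef_pos: [0.4762, -0.0599, 0.0062]
tcp_rot: [-0.074, -3.141, -0.001]
ft_force: [-0.6, -0.5, 0.8]
width: -0.0001
```

Run:
```python
from h import *
togo(-.123,-.0525,.006)
```

```text
tool x in rack deg 179.99545866787076 z axis [-2.e-04  4.e-04 -1.e+00] w -7.743829970862237e-05 F [-0.56 -0.5   0.79] t 9.2
pos [ 0.4762 -0.0599  0.0062] in rack [-0.1234 -0.0533]
slide mm [-0.4  0.8  0.2]
```

drive_tool(series=[{"hand": 0, "slide": [0, -15, 0], "roll": 0}, {"hand": 0, "slide": [0, 0, -30], "roll": 0}, {"hand": 0, "slide": [0, -10, -40], "roll": 0}, {"hand": 0, "slide": [10, -40, -10], "roll": 0}, {"hand": 0, "slide": [15, -45, 0], "roll": 0}, {"hand": 0, "slide": [15, -45, 0], "roll": 0}, {"hand": 0, "slide": [15, -40, 0], "roll": 0}, {"hand": 0, "slide": [0, 0, 0], "roll": 0}])

```text
time_s: 10.0
eef_pos: [0.4099, -0.2564, 0.0861]
tcp_rot: [-0.084, -3.139, 0.002]
ft_force: [0.2, 0.8, 0.2]
width: 0.0
```

Run:
```python
from h import *
togo(-.19,-.025,.06)
n="top";im,d=robot.get_image(n);crop(n,f"pics/{n}5.png",280,150,110,100,7,im[:,:,::-1])
```

```text
tool x in rack deg 179.63523499105347 z axis [-0.001  -0.0013 -1.    ] w 4.333215460834944e-05 F [0.22 0.75 0.25] t 10.0
pos [ 0.4099 -0.2564  0.0861] in rack [-0.1804 -0.2527]
slide mm [ 11.  227.6  25.8]
```

View pics/top5.png

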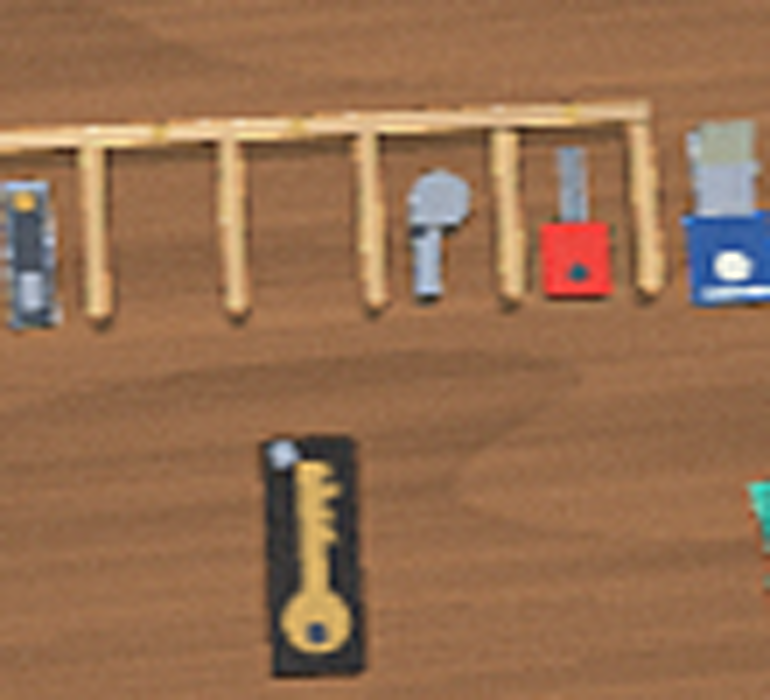

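```bash
cat >> h.py <<'E'
from scipy.optimize import least_squares
def fit(L,W):
    L=np.array(L)
    def r(p): return (L@rm(p[2]).T+p[:2]-W).ravel()
    o=least_squares(r,[.5,0,0]);return o.x,np.abs(o.fun).max()
def meas(slats,ys,hol,x0,y0,s):
    f=lambda a:[((u+.5)/s-.5+x0,(v+.5)/s-.5+y0) for u,v in a]
    W=px2w("top",f(slats),.026)[:,:2]
    k,e=fit(np.c_[-.036+0*np.array(ys),ys],W);print("rack",k.round(4),np.degrees(k[2]),e)
    H=px2w("top",f(hol),.018)[:,:2]
    h,e=fit([[.042,.017],[.042,-.017],[-.042,-.017],[-.042,.017]],H);print("holder",h.round(4),np.degrees(h[2]),e)
    print("holder in rack",rm(k[2]).T@(h[:2]-k[:2]),np.degrees(h[2]-k[2]))
    print("holder in RK",rm(RK[2]).T@(h[:2]-RK[:2]))
E
python3 - <<'E'
from h import *
meas([(100,318),(237,315),(375,308),(511,302),(650,294)],[.05,0,-.05,-.1,-.15],[(264,440),(354,436),(364,672),(275,676)],280,150,7)
E
```

```text
rack [ 0.6012 -0.011  -0.0468] -2.679769904562202 0.0013186194698181705
holder [ 0.4769 -0.0292 -0.0516] -2.9592873408176144 0.0013438303784198621
holder in rack [-0.12331617 -0.02404113] -0.2795174362554123
holder in RK [-0.12414184 -0.02261886]
```

drive_tool(series=[{"hand": 0.12, "slide": [5, 45, 0], "roll": 0}, {"hand": 0.12, "slide": [5, 45, 0], "roll": 0}, {"hand": 0.12, "slide": [2, 45, 0], "roll": 0}, {"hand": 0.12, "slide": [0, 45, 0], "roll": 0}, {"hand": 0.12, "slide": [0, 46, 20], "roll": 0}, {"hand": 0.12, "slide": [0, 0, 20], "roll": 0}, {"hand": 0.12, "slide": [0, 0, 0], "roll": 0}, {"hand": 0.12, "slide": [0, 0, 0], "roll": 0}])

```text
time_s: 10.85
eef_pos: [0.4105, -0.0257, 0.0464]
tcp_rot: [-0.073, -3.14, -0.0]
ft_force: [0.3, -0.7, 1.4]
width: 0.0103
```

Run:
```python
from h import *
togo(-.19,-.0235,.005)
```

```text
tool x in rack deg 180.04212822133655 z axis [-9.e-04  2.e-04 -1.e+00] w 0.010324470448539937 F [ 0.33 -0.65  1.43] t 10.85
pos [ 0.4105 -0.0257  0.0464] in rack [-0.1906 -0.0222]
slide mm [-0.7 -1.3 41.4]
```

drive_tool(series=[{"hand": 0.12, "slide": [0, -1, 20], "roll": 0}, {"hand": 0.12, "slide": [0, 0, 15], "roll": 0}, {"hand": 0.12, "slide": [0, 0, 6], "roll": 0}, {"hand": 0.12, "slide": [-5, 0, 0], "roll": 0}, {"hand": 0.12, "slide": [-5, 0, 0], "roll": 0}, {"hand": 0.12, "slide": [-5, 0, 0], "roll": 0}, {"hand": 0.12, "slide": [-5, 0, 0], "roll": 0}, {"hand": 0.12, "slide": [-5, 0, 0], "roll": 0}, {"hand": 0.12, "slide": [-5, 0, 0], "roll": 0}, {"hand": 0.12, "slide": [-5, 0, 0], "roll": 0}])

```text
time_s: 11.85
eef_pos: [0.4461, -0.029, 0.0054]
tcp_rot: [-0.075, -3.141, -0.0]
ft_force: [-0.8, 0.0, 0.4]
width: 0.0102
```

drive_tool(series=[{"hand": 0.12, "slide": [-5, 0, 0], "roll": 0}, {"hand": 0.12, "slide": [-5, 0, 0], "roll": 0}, {"hand": 0.12, "slide": [-5, 0, 0], "roll": 0}, {"hand": 0.12, "slide": [0, 0, 0], "roll": 0}])

```text
time_s: 12.25
eef_pos: [0.4613, -0.0297, 0.0054]
tcp_rot: [0.075, 3.14, -0.0]
ft_force: [0.8, -0.7, -0.6]
width: 0.0104
```

Run:
```python
from h import *
togo(-.067,-.0235,.005)
for n,b in (("top",(280,150,110,100,7)),("side",(260,185,80,60,8))):
    im,d=robot.get_image(n);crop(n,f"pics/{n}6.png",*b,im[:,:,::-1])
```

```text
tool x in rack deg 179.97736669348726 z axis [ 5.e-04 -0.e+00 -1.e+00] w 0.010410892678939281 F [ 0.78 -0.66 -0.6 ] t 12.25
pos [ 0.4613 -0.0297  0.0054] in rack [-0.1397 -0.0238]
slide mm [-72.7   0.4   0.4]
```

View pics/top6.png

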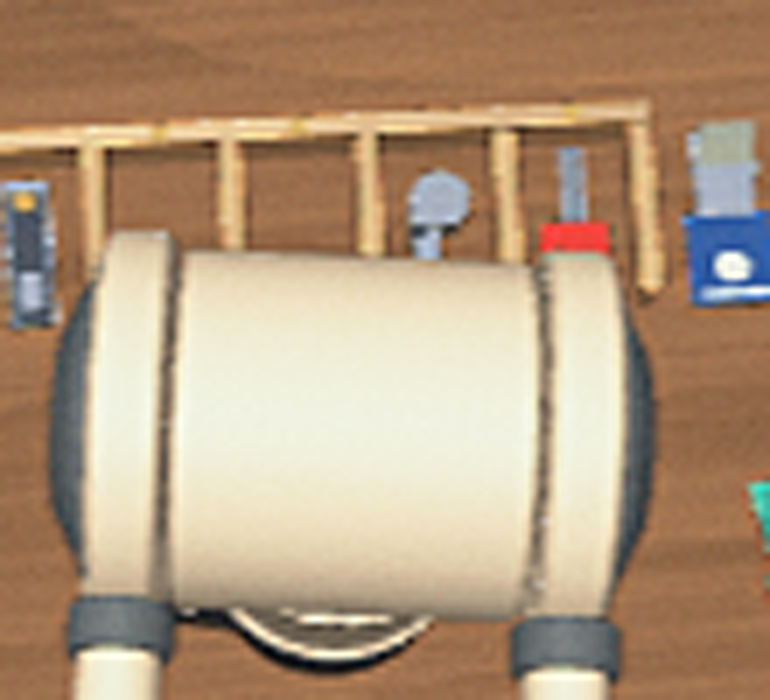

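View pics/side6.png

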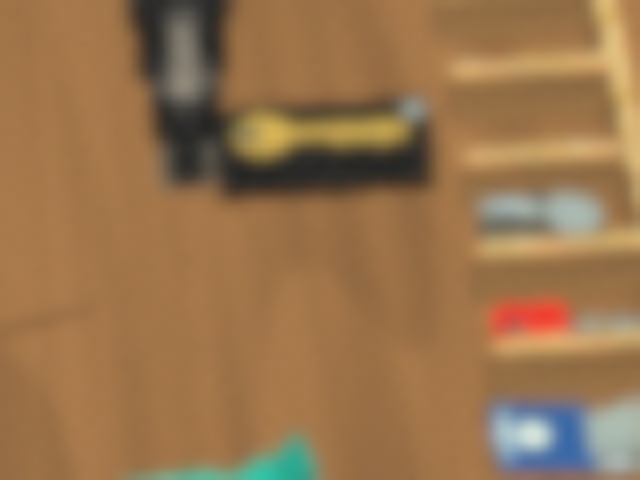

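drive_tool(series=[{"hand": 0.12, "slide": [-3, 0, 0], "roll": 0}, {"hand": 0.12, "slide": [-3, 0, 0], "roll": 0}, {"hand": 0.12, "slide": [-3, 0, 0], "roll": 0}, {"hand": 0.12, "slide": [-3, 0, 0], "roll": 0}, {"hand": 0.12, "slide": [-3, 0, 0], "roll": 0}, {"hand": 0.12, "slide": [-3, 0, 0], "roll": 0}])

```text
time_s: 12.95
eef_pos: [0.4789, -0.0306, 0.0053]
tcp_rot: [-0.075, -3.141, 0.0]
ft_force: [-1.0, -0.7, -0.2]
width: 0.0105
```

Run:
```python
from h import *
togo(-.067,-.0235,.005)
for n,b in (("side",(280,175,70,55,10)),):
    im,d=robot.get_image(n);crop(n,f"pics/{n}7.png",*b,im[:,:,::-1])
```

```text
tool x in rack deg 179.97783701029428 z axis [-0. -0. -1.] w 0.010462168289630086 F [-1.02 -0.7  -0.18] t 12.95
pos [ 0.4789 -0.0306  0.0053] in rack [-0.1221 -0.0239]
slide mm [-55.1   0.4   0.3]
```

View pics/side7.png

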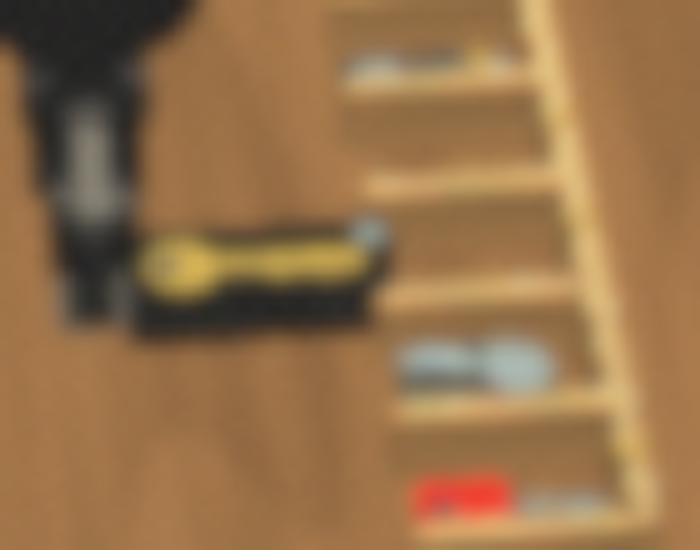

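drive_tool(series=[{"hand": 0.12, "slide": [-4, 0, 0], "roll": 0}, {"hand": 0.12, "slide": [-4, 0, 0], "roll": 0}, {"hand": 0.12, "slide": [-4, 0, 0], "roll": 0}, {"hand": 0.12, "slide": [-4, 0, 0], "roll": 0}, {"hand": 0.12, "slide": [0, 0, 0], "roll": 0}])

```text
time_s: 13.5
eef_pos: [0.4952, -0.0313, 0.0054]
tcp_rot: [0.075, 3.14, 0.0]
ft_force: [-0.2, 0.8, 0.4]
width: 0.0102
```

Run:
```python
from h import *
togo(-.067,-.0235,.005)
for n,b in (("side",(280,175,70,55,10)),):
    im,d=robot.get_image(n);crop(n,f"pics/{n}8.png",*b,im[:,:,::-1])
```

```text
tool x in rack deg 179.97696901723327 z axis [ 4.e-04 -0.e+00 -1.e+00] w 0.01016222322302003 F [-0.22  0.78  0.4 ] t 13.5
pos [ 0.4952 -0.0313  0.0054] in rack [-0.1058 -0.0239]
slide mm [-38.8   0.4   0.4]
```

View pics/side8.png

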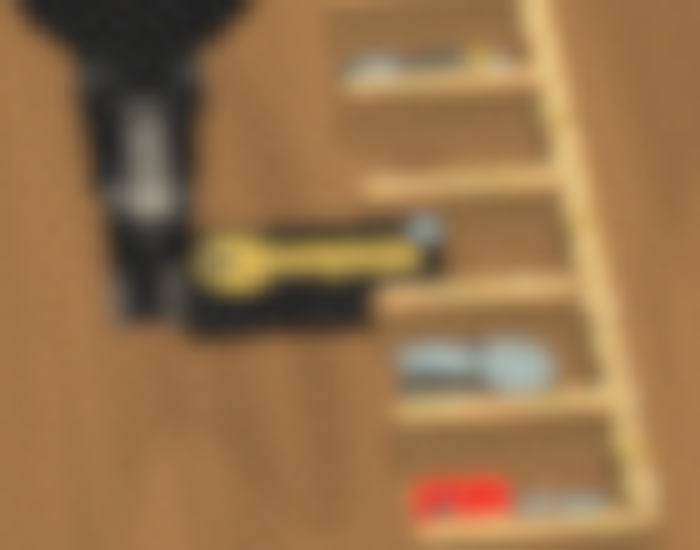

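It is inside the right gap (nose at about (440,260), between slat3 at (370,185) and slat4 at (385,297)). I keep pushing until it stops.

drive_tool(series=[{"hand": 0.12, "slide": [-5, 0, 0], "roll": 0}, {"hand": 0.12, "slide": [-5, 0, 0], "roll": 0}, {"hand": 0.12, "slide": [-5, 0, 0], "roll": 0}, {"hand": 0.12, "slide": [-5, 0, 0], "roll": 0}, {"hand": 0.12, "slide": [-5, 0, 0], "roll": 0}, {"hand": 0.12, "slide": [-5, 0, 0], "roll": 0}, {"hand": 0.12, "slide": [-3, 0, 0], "roll": 0}, {"hand": 0.12, "slide": [0, 0, 0], "roll": 0}])

```text
time_s: 14.35
eef_pos: [0.5281, -0.0329, 0.0053]
tcp_rot: [0.075, 3.14, -0.0]
ft_force: [0.5, 0.3, 0.8]
width: 0.0105
```

Run:
```python
from h import *
togo(-.067,-.0235,.005)
for n,b in (("side",(280,175,70,55,10)),):
    im,d=robot.get_image(n);crop(n,f"pics/{n}9.png",*b,im[:,:,::-1])
```

```text
tool x in rack deg 179.97702549574834 z axis [ 3.e-04 -0.e+00 -1.e+00] w 0.010537101361155094 F [0.55 0.33 0.84] t 14.35
pos [ 0.5281 -0.0329  0.0053] in rack [-0.0729 -0.0239]
slide mm [-5.9  0.4  0.3]
```

View pics/side9.png

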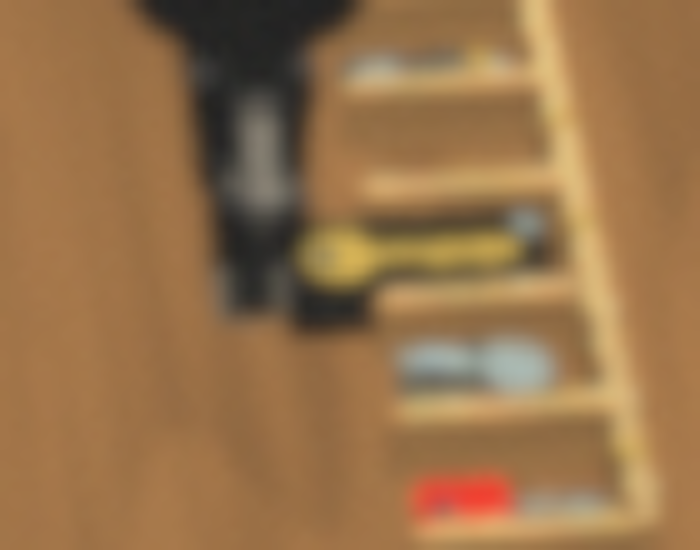

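Small gap to the rail is left (nose at 545, rail at about 575). Final slow push with force checks.

drive_tool(series=[{"hand": 0.12, "slide": [-2, 0, 0], "roll": 0}, {"hand": 0.12, "slide": [-2, 0, 0], "roll": 0}, {"hand": 0.12, "slide": [-1, 0, 0], "roll": 0}, {"hand": 0.12, "slide": [-1, 0, 0], "roll": 0}, {"hand": 0.12, "slide": [0, 0, 0], "roll": 0}])

```text
time_s: 14.9
eef_pos: [0.5337, -0.0332, 0.0054]
tcp_rot: [0.075, 3.141, -0.0]
ft_force: [-0.3, -1.5, -0.2]
width: 0.01
```

drive_tool(series=[{"hand": 0.12, "slide": [-1, 0, 0], "roll": 0}, {"hand": 0.12, "slide": [-1, 0, 0], "roll": 0}, {"hand": 0.12, "slide": [-1, 0, 0], "roll": 0}, {"hand": 0.12, "slide": [0, 0, 0], "roll": 0}])

```text
time_s: 15.3
eef_pos: [0.5345, -0.0332, 0.0053]
tcp_rot: [-0.075, -3.135, -0.0]
ft_force: [-11.4, 1.2, 8.1]
width: 0.0104
```

drive_tool(series=[{"hand": 0.12, "slide": [-1, 0, 0], "roll": 0}, {"hand": 0.12, "slide": [0, 0, 0], "roll": 0}, {"hand": 0.12, "slide": [0, 0, 0], "roll": 0}, {"hand": 0.12, "slide": [4, 0, 0], "roll": 0}, {"hand": 0.12, "slide": [15, 0, 0], "roll": 0}, {"hand": 0.12, "slide": [15, 0, 0], "roll": 0}, {"hand": 0.12, "slide": [0, 0, -35], "roll": 0}, {"hand": 0.12, "slide": [0, 0, -45], "roll": 0}, {"hand": 0.12, "slide": [20, -40, -20], "roll": 0}, {"hand": 0.12, "slide": [20, -40, 0], "roll": 0}])

```text
time_s: 16.3
eef_pos: [0.4619, -0.1105, 0.1102]
tcp_rot: [0.07, 3.132, -0.004]
ft_force: [-0.1, -0.5, 0.2]
width: 0.0105
```

drive_tool(series=[{"hand": 0.12, "slide": [10, -45, 0], "roll": 0}, {"hand": 0.12, "slide": [0, -45, 0], "roll": 0}, {"hand": 0.12, "slide": [0, -45, 0], "roll": 0}, {"hand": 0.12, "slide": [0, 0, 0], "roll": 0}, {"hand": 0.12, "slide": [0, 0, 0], "roll": 0}])

```text
time_s: 16.8
eef_pos: [0.4433, -0.2448, 0.1051]
tcp_rot: [0.078, 3.14, 0.001]
ft_force: [0.5, 0.4, -0.0]
width: 0.0102
```

Run:
```python
from h import *
togo(-.067,-.0235,.005)
for n,b in (("top",(280,150,110,100,7)),("side",(280,175,70,55,10))):
    im,d=robot.get_image(n);crop(n,f"pics/{n}10.png",*b,im[:,:,::-1]);cv2.imwrite(f"pics/{n}10f.png",im[:,:,::-1])
```

```text
tool x in rack deg 179.83982550725344 z axis [ 2.e-04  5.e-04 -1.e+00] w 0.010153806122117633 F [ 0.54  0.39 -0.  ] t 16.8
pos [ 0.4433 -0.2448  0.1051] in rack [-0.1476 -0.2395]
slide mm [-80.  216.2 100.3]
```

View pics/top10.png

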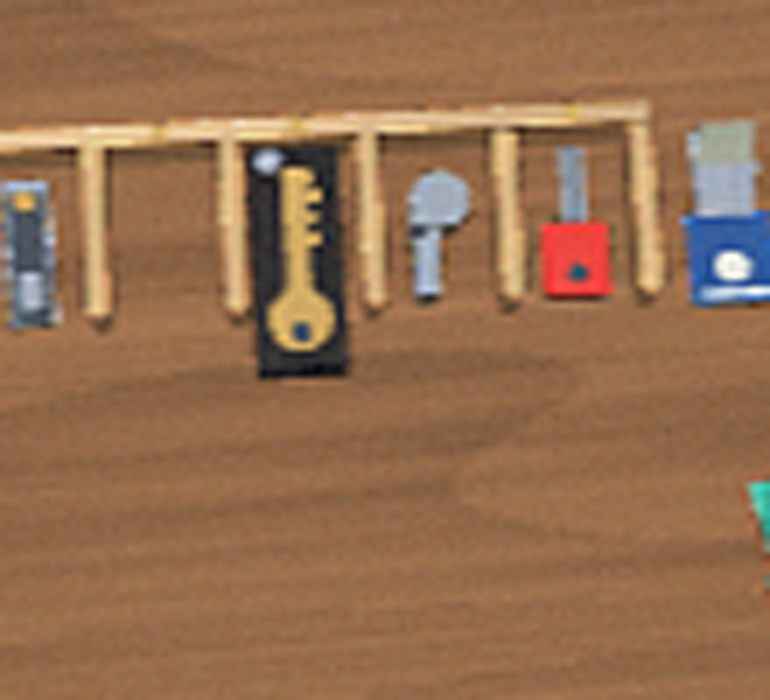

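View pics/top10f.png

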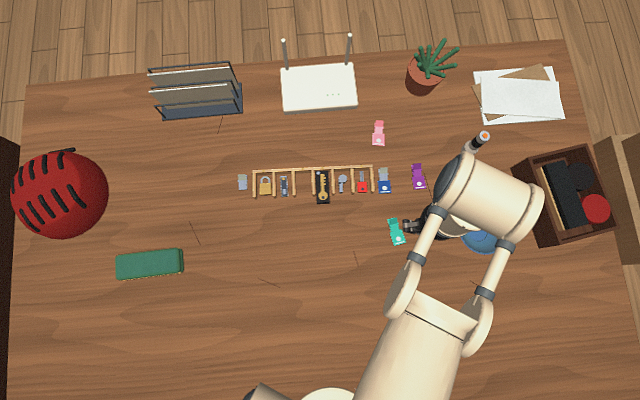

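Run:
```python
from h import *
meas([(100,318),(237,315),(375,308),(511,302),(650,294)],[.05,0,-.05,-.1,-.15],[(249,146),(336,143),(347,374),(260,376)],280,150,7)
```

```text
rack [ 0.6012 -0.011  -0.0468] -2.679769904562202 0.0013186194698181705
holder [ 0.5854 -0.0338 -0.0509] -2.916524745987351 0.0014008210540555899
holder in rack [-0.01477554 -0.02353747] -0.23675484142514888
holder in RK [-0.01560139 -0.02207688]
```

View pics/side10.png

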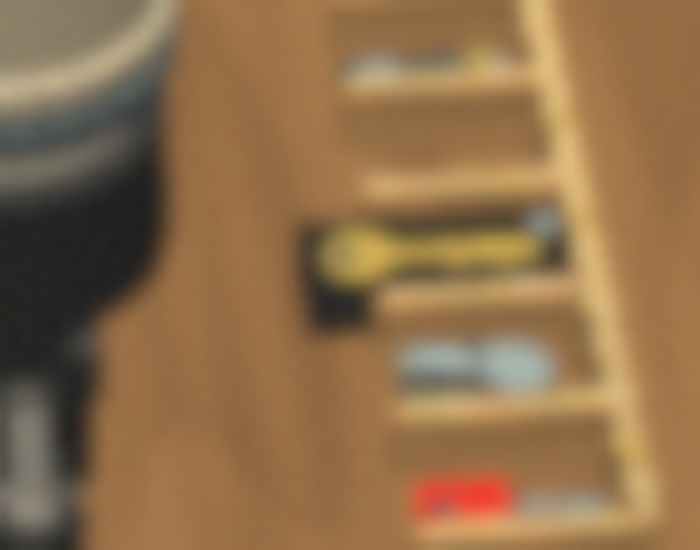

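```bash
python3 -c "
from cell import robot
print(robot.hand_in())"
```

```text
the job is handed in; nothing more can be done
None
```

The key holder is in the third gap from the blue-tagged end (the −y end), pushed home against the back rail, and I have handed the job in. No verdict was reported.

- **Counting:** I touched slat6, slat5 and slat4 on top in that order, with about 8 N on each at a height of 28 mm, which matches the slat crest. Between slats I lifted the finger 5 mm instead of sliding it along.
- **Pushing:** I pushed the holder sideways into line with the gap between slat4 and slat3, then along the shelf until it stopped. At the stop the force rose to about 11 N and the fingertips moved less than 1 mm of a 3 mm push. The holder was never gripped or lifted.
- **Final position:** In the top picture the holder's origin is at rack x = −14.8 mm and y = −23.5 mm, turned about 0.2°. The targets are −14 mm and −25 mm. Using the rack position I averaged from both cameras instead, the figures are −15.6 mm and −22.1 mm. Both are within the limits.
- **Other things:** In the final pictures the things I can see lie where they were at the start. I judged this by eye and did not measure it. The arm partly hides the bowl in the top picture, but it was never lowered near it.
- **Arm:** It finished clear, with the fingertips about 105 mm up and off to the right. Elapsed time was about 17 s.

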